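# Load a stick battery into a spring charging dock and close its rail

### The arm

A 7-joint arm with a two-finger parallel gripper is mounted at the origin on the work surface. World frame = base frame: x ahead of the robot, y to its left, z up, the work surface at z = 0. Lengths are in mm, angles in rad, forces in N, time in s.
With the tool pointing down it reaches from about 425 to 875 mm from the base axis. Payload 4.7 kg.
Tool frame: the origin (TCP) lies midway between the tips of the shut fingers; the grasp point (between the pads) lies 19 mm behind it (tcp_to_grasp is the y of the grasp point in the tool frame, in mm); y points along the fingers, z is the direction in which the jaws open and shut, and the axes are right-handed (so a half turn about y gives the same grasp; the last joint's range is limited). The gripper opens to 87 mm and grips with 3 to 60 N. Pads are 19 mm wide; open, the fingers measure 117 mm over their backs; the gripper's body (75 mm by 190 mm) begins 51 mm behind the grasp point.
Start: joints at [-1.099, 0.321, -0.07, 1.45, 0.023, 1.371, -0.057], TCP at [287.313, 583.075, 222.587] pointing down, gripper open.
Joint ranges: [-2.86, 2.86], [-0.3, 2.09], [-1.38, 1.24], [0.06, 2.45], [-1.56, 4.7], [0.09, 2.05], [-2.69, 2.69]. Speed limits (rad/s): [2.57, 2.57, 3.14, 3.14, 3.14, 3.14, 3.14].

### API

Orientations are given as a unit quaternion [w, x, y, z].
In Python, from workcell import * gives the robot as it stands. The module is installed in compiled form; this text tells all that it offers.
- The arm moves only by the tool servo_tool, never from a script. Its argument "plan" is a list of rows, each a list of 3 entries, a list of its own where there are three numbers: the shift along the tool's x, y, z in m, then the turn about the tool's y in degrees, then the closure, from -1 (fully open) to 1 (shut). In form: [[[x, y, z], yaw, claw], ...]. A call has 1 to 20 rows; each row shifts and turns the commanded pose from where the row before left it, along the tool's axes as they then stand; what a row does not reach is not made up. A row lasts 1/10 s, in which the tool goes at most 50 mm and 8.59 degrees, less where a joint would pass 70% of its speed; a pose out of reach is approached as far as the arm can. A call with a gripper value outside its range is refused whole. The fingers move at their own pace and stop on an object; "newtons" is the grip in N (left out, the last holds). Time passes only in rows, so rows that do not move let the fingers close. It gives the time, the measured TCP pose, the force and the opening at its end, in the units of the state.
- get_state(): the state, without advancing time (a new reading comes with each control period).
- get_image(name): name is "scene" or "top" or "wrist"; returns the picture (480x640x3 uint8, red, green, blue); there is no depth.
- get_calibration(name): a dict with "mtx" (3x3 intrinsics, pixels), "dist_coeffs" ([k1, k2, p1, p2, k3] as OpenCV has them; the pictures are not rectified), "R" (3x3) and "t" (3): a world point X has camera coordinates R X + t. Camera axes: x right, y down, z forward; pixel columns grow to the right and rows downward; lengths in mm; the calibration is good to about 2 mm. A picture is of the moment at which its call begins: read the wrist's pose just before it. get_calibration takes no time and is no camera call; for the wrist camera it gives the pose at the moment of the call.
- close_job(): hands the job in, once; it reports no verdict.
The state is a dict: "time_s": time; "joint_positions": joint angles; "qvel": joint speeds; "effort": joint torques, N m; "tcp_pos": TCP position; "orientation": TCP orientation; "wrist_force": force on the tool from outside, world axes, zero at the start; "ft_torque": the same for the moment, N m; "finger_gap": finger opening in mm.
Only numpy, scipy, OpenCV 4.12 (cv2) and the standard library are available. Lean on these libraries where they do the work, as an engineer would, in place of code of your own. Each camera call takes 0.05 s, during which the arm holds its last target.

### The job

Put the stick battery into the red charging dock: brass contacts against the blue spring block, push the block back until the orange tail drops in behind the yellow lip, and press the battery down flat on the channel floor. Then slide the aluminium rail over it until fully closed, and leave everything released. Go gently: never load the battery against the dock with more than 24 N in all (the spring alone pinches the seated battery with 3.4 N at each end), and leave the screwdriver, the blue carton and the orange bin where they are.

Things in the scene. Friction and masses are not known exactly. Their poses are not given: they have to be found in the camera images.
- dock: Charging dock, fixed to the table: red base plate 270 x 90 x 12 mm with an open-topped white channel along its own x. Origin on the table under the channel's nominal middle, on the centreline; base spans x -100 to +170, y -45 to +45 mm. The white channel tray is clamped fast on the base up to 18 mm either way along x (unmeasured: look or feel); lip and follower shift with it.
- channel (a point): Nominal middle of the channel floor, 18 mm above the dock's origin. Side walls 27.6 mm apart, upright to 8.5 mm above the floor, then lead-in bevels that flare to 36 mm apart at 16 mm above the floor; 42 mm over the outsides. Seated, the battery stands on this floor, its middle about 6 mm to +x of the tray's middle. Its ends rub, so it must be pressed down; it will not drop by itself.
- lip (a point): Nominal place (tray unshifted; the real one is within 18 mm along dock x) of the yellow tail lip's inner face, at its top: 49 mm to -x of the dock's origin, 6 mm above the channel floor, 6 mm thick. The battery, level and just above the lip, already lies between the side walls and can slide forward there.
- follower_face (a point): Nominal place (the real one is within 18 mm along dock x) of the face of the blue spring block, 49 mm to +x of the origin, 98 mm from the lip. Block 24 mm wide, from 1.5 to 29.5 mm above the floor. It yields to +x from 1 N, 0.2 N more per mm: at 12 mm (3.4 N) the tail just clears the lip, at 15.5 mm (4.1 N) it meets a hard stop.
- pack_mid (a point): Middle of the stick battery (half-way along, across and up): a dark grey bar 110 long (own x) x 24 wide (own y) x 40 mm high (own z), 0.08 to 0.17 kg, loose, at first standing on the table on its 24 mm wide underside. +x points to the end with brass contacts, -x to the orange tail cap.
- pack_nose (a point): Middle of the battery's contact end face, 55 mm from the battery's middle along its +x.
- rail (a joint): Travel of the aluminium rail towards dock -x: 0 open (beyond the follower), 0.080 m fully closed at a hard stop, over the battery's contact end. Starts at 0 to 0.010, 2.5 N friction, stays where left. A bridge 60 mm long (x), 68 mm wide, underside 61 and top 66 mm above the table: it clears a seated battery by 3 mm and runs into one that is not.
- rail_knob (a point): Centre of the black knob on the rail, above the channel's centreline: a block 10 mm (dock x) x 30 mm (dock y) x 26 mm high, from 66 to 92 mm above the table, in the middle of the rail's length. It can be pinched or pushed from above.
- driver: Bystander: a screwdriver 160 mm long lying on the table.
- carton: Bystander: a closed blue carton 75 x 110 x 32 mm; origin at the centre of its underside.
- bin: Bystander: an empty open orange parts bin 90 x 120 x 40 mm; origin at the centre of its underside.
There are look-alikes about, which are no part of the job. Of the things that look like the part that bears pack_mid, take the one that is farthest to the robot's left at the start.

How it is judged:
By the outcome, as a careful person would: the job done as asked, in the order asked, and still so for the second after the job is handed in, with the robot touching nothing.
It also fails if it takes over 72 s, if anything falls off the work surface, if the arm or the gripper's body presses on something with over 40 N, if the wrist force passes 120 N, or if a joint passes its speed limit or range.

## Working session

There is one attempt and no reset: what is moved stays moved. The work goes in short steps, Python scripts to look and compute and a tool call to move; the robot and the scene stay as the last step left them, time stands still between calls to the robot, and variables do not carry over. Pictures are saved under pics/ and viewed, and the job is handed in when it is done.

Besides the shell and the picture viewer there is one more tool, called after "Call:" as name(argument=value, ...) on one line, values as JSON. servo_tool: Moves the arm, as the interface text tells. Its arguments: {"type":"object","properties":{"plan":{"type":"array"},"newtons":{"type":"number"}},"required":["plan"]}

```bash
mkdir -p pics
cat > h.py <<'E'
from workcell import *
import numpy as np, cv2
def snap(n,f):
    im=get_image(n); cv2.imwrite('pics/'+f,im[:,:,::-1]); np.save('pics/'+f+'.npy',im); return im
E
python3 - <<'E'
from h import *
s=get_state(); print({k:np.round(v,3) for k,v in s.items()})
for n in ['scene','top']:
    snap(n,n+'0.png'); c=get_calibration(n); print(n,c)
c=get_calibration('wrist');print(c)
snap('wrist','wrist0.png')
E
```

```text
{'time_s': np.float64(0.0), 'joint_positions': array([-1.099,  0.322, -0.07 ,  1.452,  0.023,  1.371, -0.057]), 'qvel': array([-0.   ,  0.002, -0.001, -0.001,  0.   , -0.001, -0.001]), 'effort': array([ 0.0000e+00, -4.9130e+01, -4.0400e-01, -3.1252e+01, -6.4000e-02,
        4.4000e-02,  0.0000e+00]), 'tcp_pos': array([287.084, 582.567, 221.451]), 'orientation': array([-0.688,  0.689, -0.161,  0.16 ]), 'wrist_force': array([ 0.17 ,  0.032, -0.052]), 'ft_torque': array([-0.008, -0.026,  0.042]), 'finger_gap': np.float64(86.822)}
scene {'mtx': array([[508.40666591,   0.        , 318.88261149],
       [  0.        , 508.40666591, 230.59031476],
       [  0.        ,   0.        ,   1.        ]]), 'dist_coeffs': array([-0.12030819,  0.        ,  0.        ,  0.        ,  0.        ]), 'R': array([[ 0.68558613,  0.72781012,  0.01625086],
       [ 0.42008674, -0.37728687, -0.82533735],
       [-0.59455764,  0.57266661, -0.56440603]]), 't': array([-397.61219009, -207.59612763, 1608.59394261])}
top {'mtx': array([[464.01700487,   0.        , 324.32170812],
       [  0.        , 464.01700487, 250.03676967],
       [  0.        ,   0.        ,   1.        ]]), 'dist_coeffs': array([-0.01317497,  0.        ,  0.        ,  0.        ,  0.        ]), 'R': array([[-0.00858176, -0.99956267,  0.02829889],
       [-0.99894852,  0.00729506, -0.04526191],
       [ 0.04503567, -0.02865757, -0.99857425]]), 't': array([-31.46775763, 578.92791207, 953.019338  ])}
{'mtx': array([[366.39125143,   0.        , 317.40349757],
       [  0.        , 366.39125143, 234.7138509 ],
       [  0.        ,   0.        ,   1.        ]]), 'dist_coeffs': array([-0.01809769,  0.        ,  0.        ,  0.        ,  0.        ]), 'R': array([[ 0.44193212,  0.89704719, -0.00152966],
       [ 0.8710567 , -0.4287191 ,  0.23970848],
       [ 0.21437403, -0.1072673 , -0.97084371]]), 't': array([-648.39232729,  -28.96168097,  388.98338269])}
```

View pics/scene0.png

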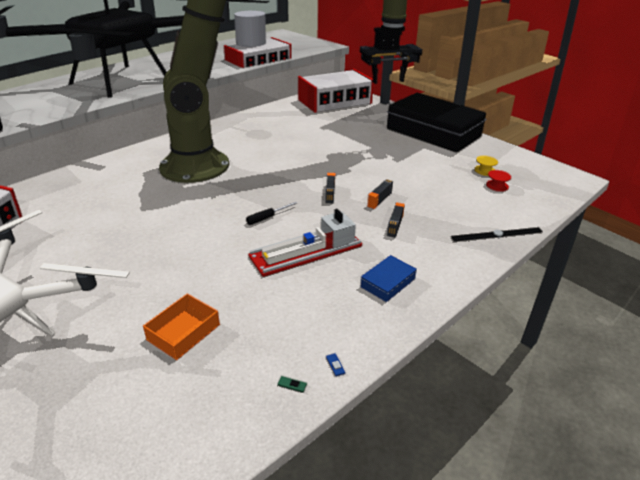

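View pics/top0.png

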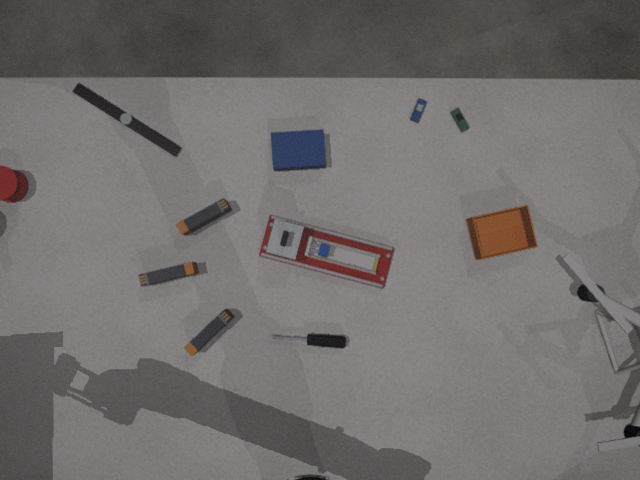

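View pics/wrist0.png

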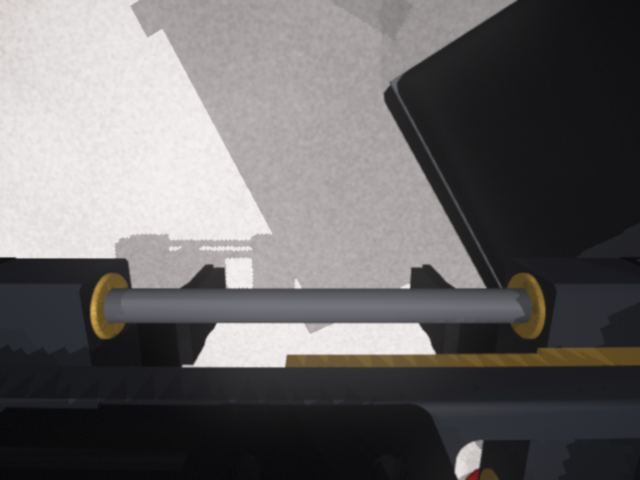

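The top picture shows three battery look-alikes, at (204,217), (168,273) and (209,332). Left in the image is the robot's left (+y), so (168,273) should be the one. The dock is at about (327,250), with its rail towards the left. I'll enlarge both to confirm.

Run:
```python
from h import *
im=np.load('pics/top0.png.npy')[:,:,::-1]
cv2.imwrite('pics/c_bat.png',cv2.resize(im[190:370,120:250],None,fx=4.4,fy=3.3*1.0,interpolation=cv2.INTER_CUBIC)[:600,:800])
cv2.imwrite('pics/c_bat.png',cv2.resize(im[240:310,125:215],None,fx=8,fy=8,interpolation=cv2.INTER_CUBIC))
cv2.imwrite('pics/c_dock.png',cv2.resize(im[205:295,250:405],None,fx=5,fy=5,interpolation=cv2.INTER_CUBIC))
```

```text
(no output)
```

View pics/c_bat.png

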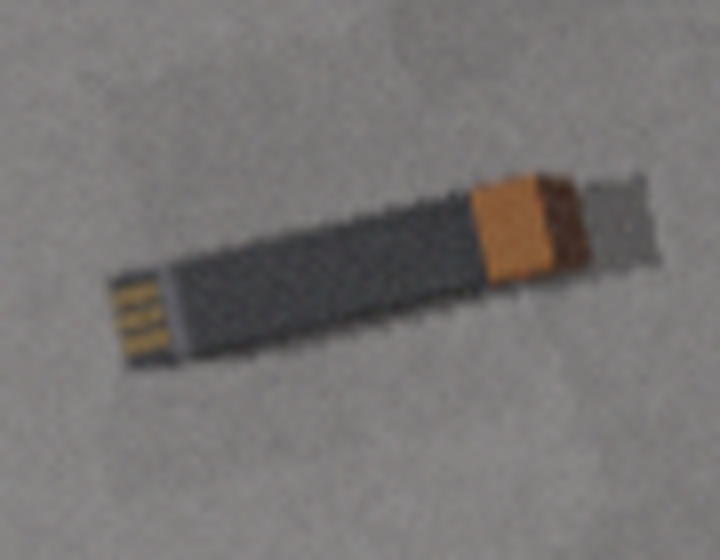

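View pics/c_dock.png

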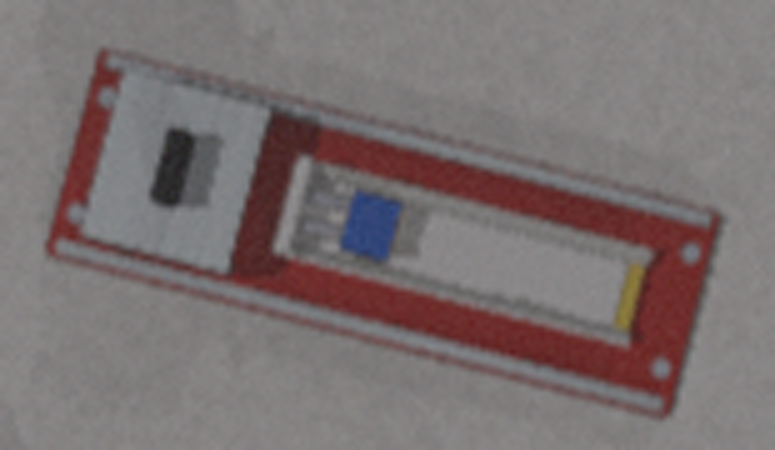

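```bash
cat >> h.py <<'E'
def ray(n,uv,z,cal=None):
    c=cal or get_calibration(n)
    p=cv2.undistortPoints(np.array(uv,float).reshape(-1,1,2),c['mtx'],c['dist_coeffs']).reshape(-1,2)
    d=np.c_[p,np.ones(len(p))]@c['R']; o=-c['R'].T@c['t']
    return o+d*((z-o[2])/d[:,2])[:,None]
def proj(n,X,cal=None):
    c=cal or get_calibration(n)
    return cv2.projectPoints(np.array(X,float).reshape(-1,3),cv2.Rodrigues(c['R'])[0],c['t'],c['mtx'],c['dist_coeffs'])[0].reshape(-1,2)
E
python3 - <<'E'
from h import *
B=np.array([[110,272],[125,368],[555,272],[540,175]])/8+[125,240]-.5+.5/8
P=ray('top',B,40); print(P.round(1)); 
print('len',np.linalg.norm(P[0]-P[3]),np.linalg.norm(P[1]-P[2]),'wid',np.linalg.norm(P[0]-P[1]),np.linalg.norm(P[2]-P[3]))
m=P.mean(0); d=P[0]+P[1]-P[2]-P[3]; print('bat mid',m,'yaw',np.degrees(np.arctan2(d[1],d[0])))
im=np.load('pics/top0.png.npy'); 
for c0 in ((204,217),(209,332),(168,273)): print(ray('top',c0,40))
# dock
D=np.array([[100,48],[48,252],[668,418],[718,212]])/5+[250,205]-.4
Q=ray('top',D,12);print(Q.round(1))
print([np.linalg.norm(Q[i]-Q[(i+1)%4]).round(1) for i in range(4)])
d=Q[0]+Q[1]-Q[2]-Q[3]; d/=np.linalg.norm(d); print('dock yaw',np.degrees(np.arctan2(d[1],d[0])))
o=Q.mean(0)-d*35; print('dock org',o)
y=np.array([-d[1],d[0],0])
def dk(uv,z):
    p=ray('top',np.array(uv)/5+[250,205]-.4,z)-o; return np.c_[p@d,p@y].round(1)
print('lip top inner/outer',dk([[632,262],[618,328],[648,264],[632,332]],24))
print('follower top face edge',dk([[402,198],[388,262]],47.5),dk([[350,190],[342,250]],47.5))
print('knob',dk([[172,128],[194,130],[152,202],[176,207]],92))
print('rail',dk([[122,68],[270,108],[232,274],[82,232]],66))
print('tray',dk([[305,155],[275,258],[655,250],[630,345]],34))
E
```

```text
[[533.  337.8  40. ]
 [509.  333.9  40. ]
 [532.1 227.   40. ]
 [556.5 230.8  40. ]]
len 109.55690962594699 109.38701106737086 wid 24.335671992212283 24.671442381705567
bat mid [532.65113131 282.35456124  40.        ] yaw 102.2756413952838
[[646.02928499 207.21202247  40.        ]]
[[415.19556278 196.64267614  40.        ]]
[[533.66075221 278.69707911  40.        ]]
[[ 654.4   77.5   12. ]
 [ 569.4   99.3   12. ]
 [ 498.1 -158.3   12. ]
 [ 584.  -180.6   12. ]]
[np.float64(87.8), np.float64(267.3), np.float64(88.8), np.float64(267.6)]
dock yaw 74.64149287297397
dock org [567.2298654  -74.27926219  12.        ]
lip top inner/outer [[-66.9 -14. ]
 [-68.1  13.9]
 [-73.5 -14.9]
 [-74.1  14. ]]
follower top face edge [[ 32.4 -13.5]
 [ 31.2  12.9]] [[ 53.4 -11.2]
 [ 50.3  13. ]]
knob [[125.4 -13.7]
 [117.1 -15.1]
 [125.4  15.6]
 [116.1  15.1]]
rail [[152.7 -33.3]
 [ 92.3 -33.2]
 [ 89.8  33.9]
 [150.9  33.1]]
tray [[ 74.8 -21.1]
 [ 75.8  22.6]
 [-73.5 -20.5]
 [-73.3  19.7]]
```

```bash
cat >> h.py <<'E'
from scipy.spatial.transform import Rotation as Ro
def tool():
    s=get_state(); q=s['orientation']; return s,Ro.from_quat([q[1],q[2],q[3],q[0]]).as_matrix()
def rep(tgt=None,yawx=None):
    s,R=tool(); print('t',s['time_s'].round(2),'tcp',s['tcp_pos'].round(2),'F',s['wrist_force'].round(2),'gap',s['finger_gap'].round(2))
    yx=np.degrees(np.arctan2(R[1,0],R[0,0])); yz=np.degrees(np.arctan2(R[1,2],R[0,2]))
    print('yaw toolx',yx.round(2),'yaw toolz',yz.round(2),'tooly',R[:,1].round(4))
    if yawx is not None: print('turn about tool y deg (tool y down => negate)',-(((yawx-yx)+180)%360-180))
    if tgt is not None: print('shift tool mm',(R.T@(np.array(tgt)-s['tcp_pos'])).round(2))
E
python3 - <<'E'
from h import *
rep([532.65,282.35,70],102.28)
c=get_calibration('wrist'); s,R=tool(); print('cam in tool',R.T@(-c['R'].T@c['t']-s['tcp_pos']), 'camaxes in tool',(c['R']@R).round(3))
E
```

```text
Traceback (most recent call last):
  File "h.py", line 17, in rep
    s,R=tool(); print('t',s['time_s'].round(2),'tcp',s['tcp_pos'].round(2),'F',s['wrist_force'].round(2),'gap',s['finger_gap'].round(2))
                          ^^^^^^^^^^^^^^^^^
AttributeError: 'float' object has no attribute 'round'
```

```bash
sed -i "s/s\['time_s'\].round(2)/round(s['time_s'],2)/; s/s\['finger_gap'\].round(2)/round(float(s['finger_gap']),2)/; s/s\['tcp_pos'\].round/np.round(s['tcp_pos'],2).round/; s/s\['wrist_force'\].round/np.array(s['wrist_force']).round/" h.py
python3 - <<'E'
from h import *
rep([532.65,282.35,70],102.28)
c=get_calibration('wrist'); s,R=tool(); print('cam in tool',R.T@(-c['R'].T@c['t']-s['tcp_pos']), 'camaxes in tool',(c['R']@R).round(3))
E
```

```text
t 0.15 tcp [287.14 582.68 221.72] F [-0.5  -0.02 -0.47] gap 86.6
yaw toolx -26.23 yaw toolz 63.77 tooly [-5.0e-04 -1.3e-03 -1.0e+00]
turn about tool y deg (tool y down => negate) -128.50811025071488
shift tool mm [ 352.95  151.99 -160.69]
cam in tool [ -65.18524841 -162.01824157   -0.80763016] camaxes in tool [[-0.    -0.     1.   ]
 [ 0.971 -0.24  -0.   ]
 [ 0.24   0.971  0.   ]]
```

Target battery: (168,273). It has brass contacts on its left end and an orange tail on its right. Its middle is at about (532.7, 282.4), against y of about 207 and 197 for the other two, so it is the farthest left. The dock tray sits about 18 mm towards -x. I'll move above the battery.

Call:
servo_tool(plan=[[[0.0353,0,-0.0161],0,-1],[[0.0353,0,-0.0161],0,-1],[[0.0353,0,-0.0161],0,-1],[[0.0353,0,-0.0161],0,-1],[[0.0353,0,-0.0161],0,-1],[[0.0353,0,-0.0161],0,-1],[[0.0353,0,-0.0161],0,-1],[[0.0353,0,-0.0161],0,-1],[[0.0353,0,-0.0161],0,-1],[[0.0353,0,-0.0161],0,-1],[[0,0.01,0],8.58,-1],[[0,0.01,0],8.58,-1],[[0,0.01,0],8.58,-1],[[0,0.01,0],8.58,-1],[[0,0.01,0],8.58,-1],[[0,0.01,0],8.58,-1],[[0,0,0],0,-1],[[0,0,0],0,-1]], newtons=30)

```text
time_s: 1.95
tcp_pos: [532.6, 282.6, 162.5]
orientation: [-0.551, 0.552, -0.443, 0.443]
wrist_force: [-0.5, -0.5, -0.5]
finger_gap: 87.0
```

Run:
```python
from h import *
rep([532.65,282.35,70],-77.72); print(get_state()['joint_positions'])
c=get_calibration('wrist');snap('wrist','wrist1.png')
print(proj('wrist',[[532.65,282.35,40],[532.65,282.35,0]],c))
```

```text
t 1.95 tcp [532.62 282.64 162.48] F [-0.48 -0.49 -0.49] gap 87.03
yaw toolx -77.5 yaw toolz 12.5 tooly [-4.e-04 -4.e-04 -1.e+00]
turn about tool y deg (tool y down => negate) 0.22324581311022484
shift tool mm [2.600e-01 9.248e+01 1.000e-02]
[-0.7402095   0.25780993  0.2457775   1.66153796 -0.06571495  1.23087717
 -0.26205302]
[[318.20476084 228.11132354]
 [318.1661765  218.24201948]]
```

View pics/wrist1.png

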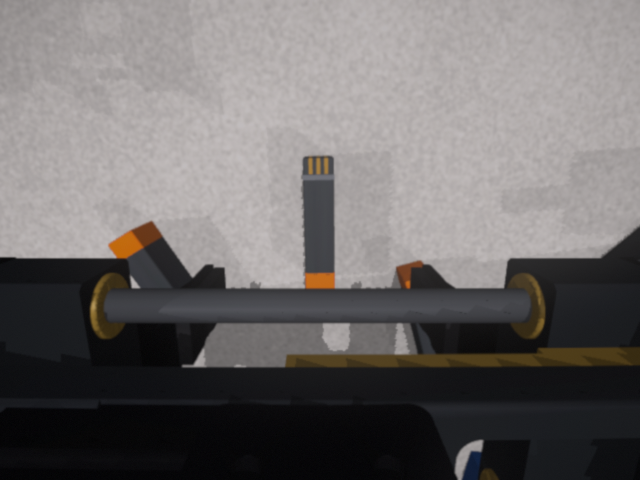

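The wrist view shows the target battery centred, with its nose at (318,160) and tail at (318,285), aligned with the tool. I'll go down and grip it.

Call:
servo_tool(plan=[[[0,0.035,0],0.2,-1],[[0,0.035,0],0,-1],[[0,0.035,0],0,-1],[[0,0.02,0],0,-0.5],[[0,0.012,0],0,-0.5],[[0,0.005,0],0,-0.3],[[0,0,0],0,1],[[0,0,0],0,1],[[0,0,0],0,1],[[0,0,0],0,1],[[0,0,0],0,1],[[0,0,0],0,1],[[0,0,0],0,1],[[0,0,0],0,1]], newtons=30)

```text
time_s: 3.4
tcp_pos: [533.1, 282.8, 20.9]
orientation: [0.55, -0.55, 0.445, -0.445]
wrist_force: [-0.0, 0.1, 1.6]
finger_gap: 23.6
```

Call:
servo_tool(plan=[[[0,-0.01,0],0,1],[[0,-0.03,0],0,1],[[0,-0.04,0],0,1],[[0,-0.04,0],0,1],[[0,-0.02,0],0,1],[[0,0,0],6.9,1],[[0,0,0],6.9,1],[[0,0,0],6.9,1],[[0,0,0],6.9,1],[[0,0,0],0,1],[[0,0,0],0,1]])

```text
time_s: 4.5
tcp_pos: [532.6, 282.6, 160.7]
orientation: [-0.429, 0.429, -0.562, 0.562]
wrist_force: [0.0, -0.5, -2.0]
finger_gap: 23.7
```

Run:
```python
from h import *
rep([559.3,-103.2,160],-105.36); print(get_state()['joint_positions'])
```

```text
t 4.5 tcp [532.6  282.57 160.66] F [ 0.05 -0.48 -2.04] gap 23.7
yaw toolx -105.34 yaw toolz -15.34 tooly [-2.e-04 -2.e-04 -1.e+00]
turn about tool y deg (tool y down => negate) 0.018537270285037266
shift tool mm [364.96   0.72 127.81]
[-0.79025713  0.26121915  0.30537587  1.66594501 -0.08250179  1.22734556
 -0.73453993]
```

Call:
servo_tool(plan=[[[0.0152,0,0.0053],0,1],[[0.0304,0,0.01065],0,1],[[0.0304,0,0.01065],0,1],[[0.0304,0,0.01065],0,1],[[0.0304,0,0.01065],0,1],[[0.0304,0,0.01065],0,1],[[0.0304,0,0.01065],0,1],[[0.0304,0,0.01065],0,1],[[0.0304,0,0.01065],0,1],[[0.0304,0,0.01065],0,1],[[0.0304,0,0.01065],0,1],[[0.0304,0,0.01065],0,1],[[0.0152,0,0.0053],0,1],[[0,0,0],0,1],[[0,0,0],0,1],[[0,0,0],0,1]])

```text
time_s: 6.1
tcp_pos: [558.3, -101.4, 160.5]
orientation: [0.429, -0.428, 0.563, -0.562]
wrist_force: [0.2, 0.1, -1.2]
finger_gap: 23.8
```

Run:
```python
from h import *
rep([559.3,-103.2,160],-105.36); print(get_state()['joint_positions'])
snap('wrist','wrist2.png');snap('top','top2.png');im=snap('scene','scene2.png')
cv2.imwrite('pics/c2.png',cv2.resize(np.load('pics/top2.png.npy')[190:310,240:400,::-1],None,fx=5,fy=5,interpolation=cv2.INTER_CUBIC))
```

```text
t 6.1 tcp [ 558.26 -101.44  160.49] F [ 0.23  0.06 -1.18] gap 23.82
yaw toolx -105.37 yaw toolz -15.37 tooly [-2.0e-04  1.1e-03 -1.0e+00]
turn about tool y deg (tool y down => negate) -0.012054692791650723
shift tool mm [1.42 0.49 1.47]
[-0.3590751   0.19993681  0.55771754  1.76087735 -0.11354833  1.21297811
 -0.03868364]
```

View pics/wrist2.png

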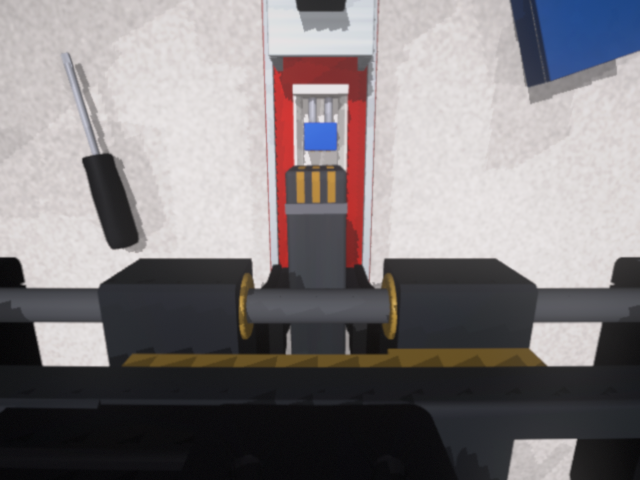

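View pics/c2.png

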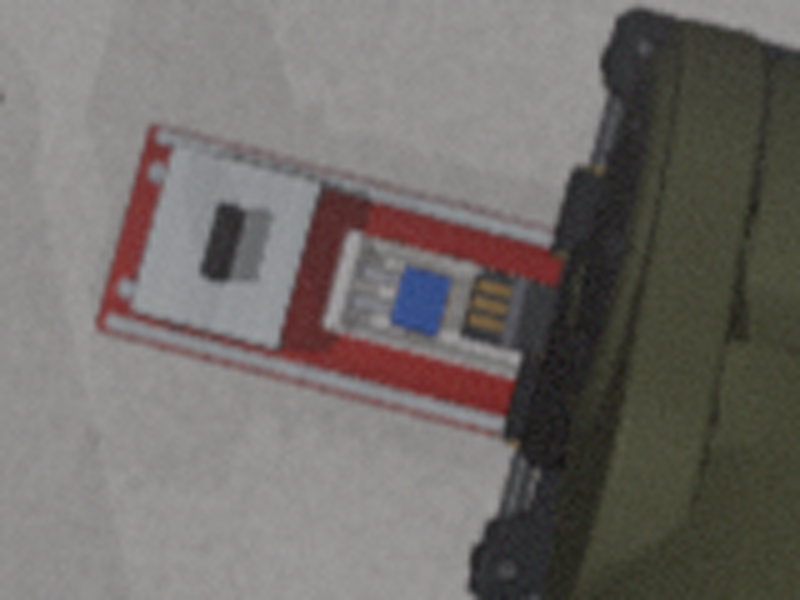

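View pics/scene2.png

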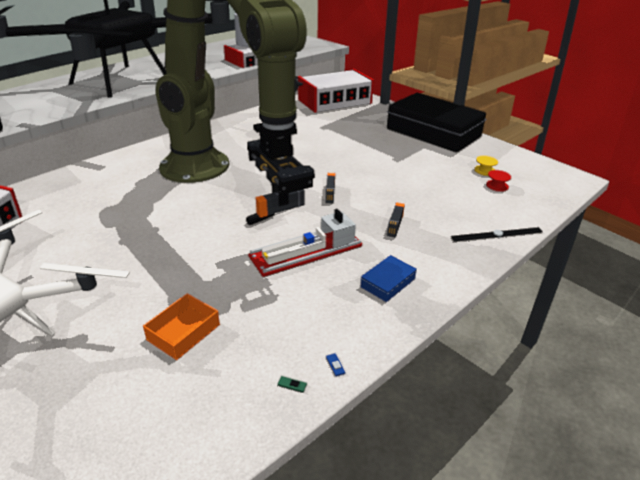

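```bash
cat >> h.py <<'E'
def lat(n,f,items,s=None):
    """items: (label, uv list, z) -> tool x, z coordinates rel TCP and dock coords"""
E
cat > lat.py <<'E'
from h import *
import sys
def run(tag):
    rep(); c=get_calibration('wrist'); s,R=tool(); im=snap('wrist',tag+'.png')
    hsv=cv2.cvtColor(im,cv2.COLOR_RGB2HSV)
    t=np.array(s['tcp_pos'])
    def T(uv,z): return ((ray('wrist',uv,z,c)-t)@R)[:,[0,2]].round(2)
    roi=np.zeros(im.shape[:2],bool); roi[0:300,230:410]=1
    b=cv2.inRange(hsv,(105,120,60),(125,255,255))>0; b&=roi
    g=cv2.inRange(hsv,(10,120,80),(25,255,255))>0; g&=roi; g[250:]=0
    for nm,m,z in (('blue',b,47.5),('brass',g,t[2]-20.9+40)):
        ys,xs=np.nonzero(m)
        if len(xs)<20: print(nm,'none');continue
        r=cv2.minAreaRect(np.c_[xs,ys].astype(np.float32)); print(nm,len(xs),'bbox',xs.min(),xs.max(),ys.min(),ys.max(),'toolxz of centroid',T([[xs.mean(),ys.mean()]],z), 'bbox corners',T([[xs.min()-.5,ys.max()+.5],[xs.max()+.5,ys.max()+.5]],z).tolist())
    return im,T
E
python3 - <<'E'
from lat import *
im,T=run('wrist3')
for r in (80,140,185,230):
    g=im[r,255:385].astype(int); print(r,[tuple(x) for x in g[::1]] if 0 else '',' '.join('%d:%d/%d'%(255+i,x[0],x[2]) for i,x in enumerate(g)))
E
```

```text
t 6.25 tcp [ 558.42 -101.62  160.51] F [ 0.37 -0.12 -1.42] gap 23.63
yaw toolx -105.37 yaw toolz -15.37 tooly [-1.e-04  5.e-04 -1.e+00]
blue 866 bbox 304 335 122 149 toolxz of centroid [[-70.37   1.24]] bbox corners [[-60.73, -10.49], [-60.74, 12.94]]
brass 722 bbox 297 334 166 202 toolxz of centroid [[-48.84  -0.88]] bbox corners [[-42.23, -8.39], [-42.24, 6.56]]
80  255:211/204 256:210/203 257:209/202 258:209/202 259:211/204 260:215/207 261:218/210 262:214/204 263:199/172 264:198/156 265:211/205 266:217/223 267:217/224 268:217/224 269:218/225 270:217/224 271:206/216 272:167/168 273:138/100 274:156/59 275:190/54 276:201/53 277:202/54 278:199/53 279:184/52 280:149/51 281:137/51 282:142/51 283:144/51 284:144/50 285:145/50 286:144/50 287:144/50 288:145/50 289:144/50 290:144/50 291:144/49 292:144/50 293:144/49 294:144/49 295:144/50 296:144/50 297:143/49 298:144/49 299:143/49 300:143/49 301:144/49 302:143/49 303:142/49 304:141/48 305:141/48 306:142/49 307:141/48 308:141/48 309:141/48 310:140/48 311:138/48 312:137/48 313:135/48 314:131/48 315:130/48 316:129/48 317:129/49 318:129/48 319:12
[... 4401 characters left out ...]
21:74/80 322:75/81 323:75/81 324:75/81 325:74/80 326:76/81 327:76/81 328:76/81 329:75/80 330:76/80 331:75/80 332:75/81 333:75/81 334:75/81 335:75/81 336:75/81 337:75/81 338:75/81 339:75/81 340:75/81 341:75/80 342:74/79 343:71/76 344:70/71 345:79/61 346:104/46 347:122/41 348:125/39 349:125/41 350:124/41 351:123/39 352:123/41 353:121/41 354:119/41 355:131/42 356:159/43 357:171/44 358:174/45 359:174/46 360:173/47 361:164/59 362:148/103 363:164/164 364:193/202 365:201/212 366:202/212 367:202/212 368:201/210 369:195/193 370:182/156 371:189/169 372:212/202 373:217/209 374:215/207 375:216/208 376:219/211 377:221/215 378:221/216 379:220/213 380:216/209 381:214/206 382:214/206 383:216/208 384:218/211
```

Run:
```python
from lat import *
s,R=tool(); c=get_calibration('wrist'); t=np.array(s['tcp_pos']); print((R.T@(-c['R'].T@c['t']-t)).round(2))
def T(uv,z): return ((ray('wrist',uv,z,c)-t)@R)[:,[0,2]].round(2)
im=np.load('pics/wrist3.png.npy').astype(int)
def cross(row,a,b,ch,thr,up):
    g=im[row,a:b,ch]
    for i in range(len(g)-1):
        if (g[i]-thr)*(g[i+1]-thr)<=0 and (g[i+1]>g[i])==up: return a+i+(thr-g[i])/(g[i+1]-g[i])
for r in (175,185,195,215,225,235,245):
    l=cross(r,278,300,0,125,False); q=cross(r,338,356,0,100,True)
    print('bat',r,round(l,2),round(q,2),T([[l,r],[q,r]],180-.5).tolist())
for r in (70,100,140,200,230):
    l=cross(r,255,275,0,205,False); q=cross(r,367,385,0,195,True)
    print('dock',r,round(l,2),q and round(q,2),T([[l,r],[q,r]],12).tolist())
for r in (105,125,140,150):
    l=cross(r,284,302,2,130,True); q=cross(r,340,355,2,120,False)
    print('tray',r,round(l,2),q and round(q,2),T([[l,r],[q,r]],34).tolist())
# top view
im=np.load('pics/top2.png.npy'); hsv=cv2.cvtColor(im,cv2.COLOR_RGB2HSV)
d=np.array([.2649,.9643,0]);y=np.array([-.9643,.2649,0]);o=np.array([567.23,-74.28,0])
def dk(uv,z): p=ray('top',uv,z)-o; return np.c_[p@d,p@y].round(2)
for nm,lo,hi,z in (('blue',(105,120,40),(125,255,255),47.5),('brass',(10,90,60),(28,255,255),179.5)):
    m=cv2.inRange(hsv,lo,hi); m[:240]*=1; q=np.zeros_like(m); q[225:270,310:345]=m[225:270,310:345]
    ys,xs=np.nonzero(q); print(nm,len(xs),xs.mean(),ys.mean(),dk([[xs.mean(),ys.mean()]],z))
p=t-o; print('tcp dock',p@d,p@y)
```

```text
[-6.4520e+01 -1.6202e+02 -3.0000e-02]
bat 175 284.81 345.55 [[-52.91, -12.8], [-52.91, 10.7]]
bat 185 285.24 345.51 [[-49.05, -12.71], [-49.05, 10.76]]
bat 195 285.72 345.48 [[-45.14, -12.61], [-45.14, 10.81]]
bat 215 286.21 345.67 [[-37.17, -12.57], [-37.17, 11.04]]
bat 225 286.73 346.24 [[-33.1, -12.45], [-33.11, 11.34]]
bat 235 286.79 345.88 [[-28.98, -12.51], [-28.99, 11.27]]
bat 245 287.22 345.88 [[-24.81, -12.42], [-24.82, 11.35]]
dock 70 262.19 376.67 [[-121.49, -43.93], [-121.48, 46.37]]
dock 100 263.24 368.6 [[-99.02, -43.85], [-99.01, 40.71]]
dock 140 264.74 374.89 [[-67.84, -43.67], [-67.85, 46.88]]
dock 200 266.59 372.24 [[-18.16, -43.76], [-18.18, 46.43]]
dock 230 268.27 371.26 [[8.14, -43.16], [8.12, 46.52]]
tray 105 292.12 346.96 [[-93.0, -19.25], [-93.0, 21.75]]
tray 125 292.57 346.87 [[-78.6, -19.14], [-78.6, 21.95]]
tray 140 292.8 346.59 [[-67.59, -19.14], [-67.59, 21.94]]
tray 150 292.87 346.3 [[-60.13, -19.2], [-60.13, 21.85]]
blue 101 323.61386138613864 249.74257425742573 [[41.94  0.63]]
brass 33 337.45454545454544 250.5151515151515 [[20.36  2.53]]
tcp dock -28.897363694808057 1.1518136988388783
```

Wrist view: the contacts are at (316,185) and the blue block at (320,136). The battery's yaw in the hand is 0.9 degrees off, and the channel centre lies about +1.4 mm along tool z. The top view agrees. I'll correct both and lower to just above the walls.

Call:
servo_tool(plan=[[[0,0,0.0014],0.9,1],[[0,0.02,0],0,1],[[0,0.025,0],0,1],[[0,0.025,0],0,1],[[0,0.02,0],0,1],[[0,0.008,0],0,1],[[0,0,0],0,1],[[0,0,0],0,1],[[0,0,0],0,1]])

```text
time_s: 7.2
tcp_pos: [560.8, -103.6, 63.9]
orientation: [-0.424, 0.423, -0.566, 0.567]
wrist_force: [-0.9, -0.7, -2.0]
finger_gap: 23.6
```

```bash
cat > m.py <<'E'
from lat import *
def meas(tag,dz=20.9):
    im,T=run(tag); im=im.astype(int); t=get_state()['tcp_pos']
    bt=t[2]-dz+40
    g=im[:,319,:]
    def cross(row,a,b,ch,thr,up):
        g=im[row,a:b,ch]
        for i in range(len(g)-1):
            if (g[i]-thr)*(g[i+1]-thr)<=0 and g[i+1]!=g[i] and (g[i+1]>g[i])==up: return a+i+(thr-g[i])/(g[i+1]-g[i])
    return im,T,cross,bt
E
python3 - <<'E'
from m import *
im,T,cross,bt=meas('wrist4')
cv2.imwrite('pics/w4c.png',cv2.resize(im[60:310,240:400,::-1].astype(np.uint8),None,fx=2.4*2,fy=2.4,interpolation=cv2.INTER_CUBIC))
E
```

```text
t 7.2 tcp [ 560.82 -103.56   63.91] F [-0.89 -0.65 -2.02] gap 23.65
yaw toolx -106.41 yaw toolz -16.41 tooly [ 0.0025  0.     -1.    ]
blue 2131 bbox 287 337 107 150 toolxz of centroid [[-71.67  -2.69]] bbox corners [[-61.58, -14.87], [-61.58, 9.37]]
brass 758 bbox 296 334 166 202 toolxz of centroid [[-48.89  -0.9 ]] bbox corners [[-42.2, -8.76], [-42.2, 6.58]]
```

View pics/w4c.png

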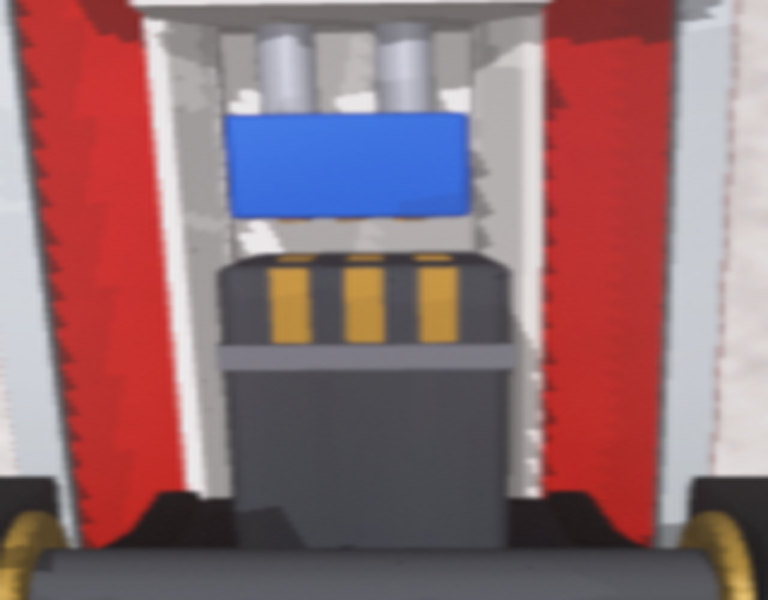

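Call:
servo_tool(plan=[[[0,0,-0.0018],0,1],[[0,0,0],0,1],[[0,0,0],0,1],[[0,0,0],0,1],[[0,0,0],0,1]])

```text
time_s: 7.75
tcp_pos: [558.0, -102.9, 62.6]
orientation: [-0.424, 0.423, -0.566, 0.566]
wrist_force: [-0.5, -0.9, -0.9]
finger_gap: 24.0
```

```bash
cat >> m.py <<'E'
def full(tag,dz=20.9,rows_b=(195,205,220,235,250,265),rows_t=(75,95,115,135,155)):
    im,T,cross,bt=meas(tag,dz); hsv=cv2.cvtColor(im.astype(np.uint8),cv2.COLOR_RGB2HSV)
    red=(cv2.inRange(hsv,(0,140,60),(8,255,255))|cv2.inRange(hsv,(172,140,60),(180,255,255)))>0
    L=[]
    for r in rows_t:
        xs=np.nonzero(red[r])[0]; l=xs[(xs<317)&(xs>230)]; q=xs[(xs>317)&(xs<400)]
        if len(l) and len(q): a=T([[l.max()+.5,r],[q.min()-.5,r]],34); L.append([a[0,0],a[:,1].mean(),a[1,1]-a[0,1]])
    L=np.array(L); p=np.polyfit(L[:,0],L[:,1],1); print('tray ctr: z=%.2f+%.4f x'%(p[1],p[0]),'res',(L[:,1]-np.polyval(p,L[:,0])).round(2),'w',L[:,2].round(1))
    M=[]
    v=im.max(2); sat=hsv[:,:,1]
    dark=(v<110)&(~red)
    for r in rows_b:
        i=317
        row=dark[r]; l=i
        while row[l-1] or row[l-2]: l-=1
        q=i
        while row[q+1] or row[q+2]: q+=1
        a=T([[l-.5,r],[q+.5,r]],bt); M.append([a[0,0],a[:,1].mean(),a[1,1]-a[0,1],l,q])
    M=np.array(M); p2=np.polyfit(M[:,0],M[:,1],1); print('bat ctr: z=%.2f+%.4f x'%(p2[1],p2[0]),'res',(M[:,1]-np.polyval(p2,M[:,0])).round(2),'w',M[:,2].round(1),M[:,3:].tolist())
    xm=-30
    print('lateral err at x=-30 (move tool z by)',np.polyval(p,xm)-np.polyval(p2,xm),'turn deg',np.degrees(p2[0]-p[0]))
E
python3 - <<'E'
from m import *
full('wrist5')
E
```

```text
t 7.75 tcp [ 558.03 -102.91   62.6 ] F [-0.54 -0.92 -0.94] gap 24.03
yaw toolx -106.41 yaw toolz -16.41 tooly [ 1.e-04  0.e+00 -1.e+00]
blue 2167 bbox 293 343 106 149 toolxz of centroid [[-71.88   0.22]] bbox corners [[-62.06, -11.94], [-62.06, 12.1]]
brass 764 bbox 296 334 166 202 toolxz of centroid [[-48.9   -0.91]] bbox corners [[-42.2, -8.78], [-42.2, 6.56]]
tray ctr: z=2.01+0.0239 x res [-0.1   0.17 -0.04 -0.02 -0.  ] w [41.3 41.7 41.2 41.2 41.2]
bat ctr: z=-0.33+0.0010 x res [ 0.05  0.04 -0.16  0.03  0.02  0.02] w [ 0.4  0.4 23.9 23.7 24.  23.4] [[317.0, 317.0], [317.0, 317.0], [287.0, 346.0], [288.0, 346.0], [288.0, 346.0], [289.0, 345.0]]
lateral err at x=-30 (move tool z by) 1.6477345312433758 turn deg -1.316636363931661
```

Call:
servo_tool(plan=[[[0,0,0.0018],-0.2,1],[[0,0,0],0,1],[[0,0,0],0,1],[[0,0,0],0,1],[[0,0,0],0,1],[[0,0,0],0,1],[[0,0,0],0,1],[[0,0,0],0,1],[[0,0,0],0,1],[[0,0,0],0,1]])

```text
time_s: 8.8
tcp_pos: [559.7, -103.4, 62.6]
orientation: [-0.425, 0.424, -0.565, 0.566]
wrist_force: [0.2, -0.3, -1.0]
finger_gap: 24.0
```

```bash
sed -i 's/dark=(v<110)/dark=(v<150)\&(sat<60)/; s/rows_b=(195,205,/rows_b=(208,/; s/i=317$/i=318/' h.py m.py
python3 - <<'E'
from m import *
full('wrist6',rows_b=(203,206,215,225,235,245,255))
E
```

```text
t 8.8 tcp [ 559.74 -103.4    62.59] F [ 0.2  -0.32 -0.99] gap 24.0
yaw toolx -106.21 yaw toolz -16.21 tooly [ 1.e-04  1.e-04 -1.e+00]
blue 2171 bbox 290 340 106 149 toolxz of centroid [[-71.86  -1.21]] bbox corners [[-62.04, -13.35], [-62.04, 10.68]]
brass 743 bbox 296 334 166 202 toolxz of centroid [[-48.84  -0.97]] bbox corners [[-42.18, -8.78], [-42.19, 6.56]]
tray ctr: z=0.37+0.0220 x res [-0.1   0.17 -0.05 -0.02 -0.  ] w [41.3 41.7 41.2 41.2 41.2]
bat ctr: z=-1.86+-0.0715 x res [ 2.27 -1.38 -0.73 -0.44 -0.34 -0.04  0.66] w [18.9 25.6 26.6 26.  25.7 25.9 26.1] [[303.0, 350.0], [285.0, 349.0], [285.0, 351.0], [286.0, 350.0], [286.0, 349.0], [286.0, 349.0], [287.0, 350.0]]
lateral err at x=-30 (move tool z by) -0.5814642793480298 turn deg -5.356248937212921
```

Call:
servo_tool(plan=[[[0,0.003,0.0002],0,1],[[0,0.003,0],0,1],[[0,0.003,0],0,1],[[0,0.002,0],0,1],[[0,0.002,0],0,1],[[0,0.0015,0],0,1],[[0,0.0015,0],0,1],[[0,0,0],0,1],[[0,0,0],0,1],[[0,0,0],0,1],[[0,0,0],0,1]])

```text
time_s: 9.95
tcp_pos: [560.0, -103.5, 46.7]
orientation: [-0.425, 0.424, -0.565, 0.566]
wrist_force: [-0.0, -0.6, -1.4]
finger_gap: 23.7
```

Run:
```python
from m import *
im,T,_,_=meas('wrist7')
im=np.load('pics/wrist7.png.npy')
cv2.imwrite('pics/w7c.png',cv2.resize(im[60:310,240:400,::-1],None,fx=4.8,fy=2.4,interpolation=cv2.INTER_CUBIC))
im=snap('scene','scene7.png'); cv2.imwrite('pics/s7c.png',cv2.resize(im[180:290,230:380,::-1],None,fx=5,fy=5,interpolation=cv2.INTER_CUBIC))
```

```text
t 9.95 tcp [ 560.   -103.47   46.69] F [-0.03 -0.58 -1.42] gap 23.66
yaw toolx -106.21 yaw toolz -16.21 tooly [ 3.e-04  1.e-04 -1.e+00]
blue 2628 bbox 286 342 103 150 toolxz of centroid [[-71.84  -1.58]] bbox corners [[-61.86, -13.86], [-61.86, 10.61]]
brass 763 bbox 296 334 166 202 toolxz of centroid [[-48.9   -0.86]] bbox corners [[-42.19, -8.76], [-42.2, 6.58]]
```

View pics/w7c.png

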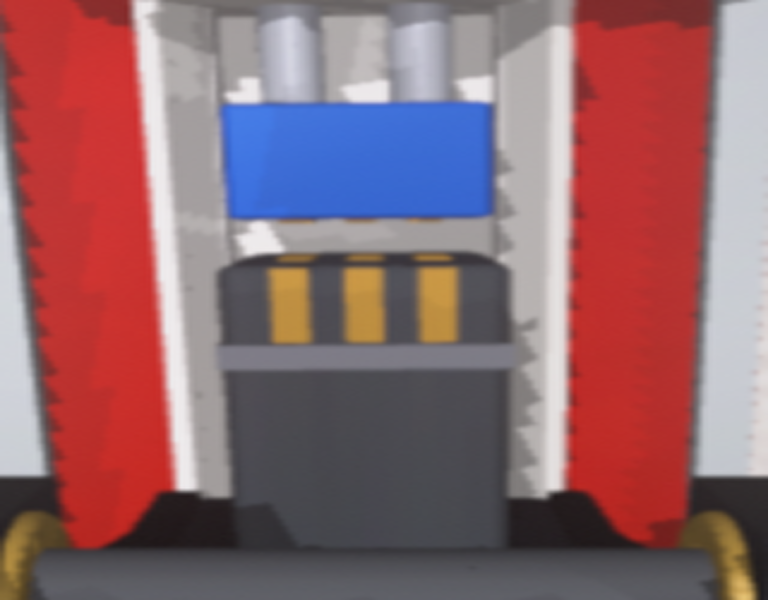

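View pics/s7c.png

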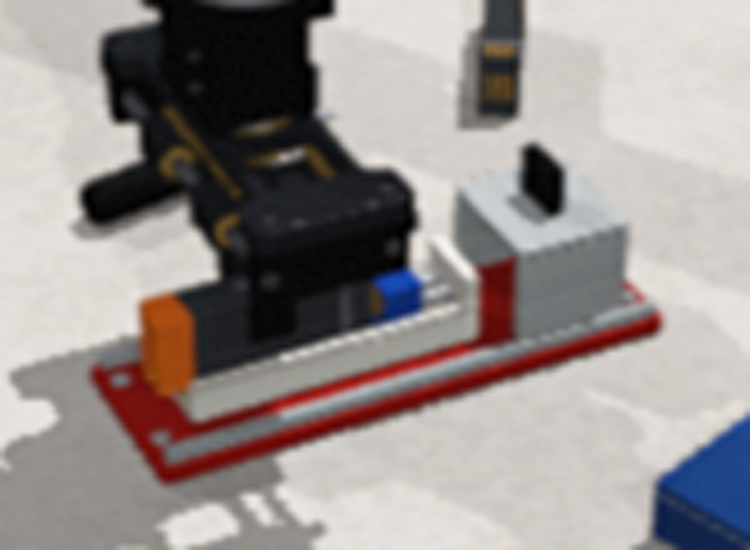

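Call:
servo_tool(plan=[[[-0.002,0,0],0,1],[[-0.002,0,0],0,1],[[-0.002,0,0],0,1],[[-0.002,0,0],0,1],[[-0.002,0,0],0,1],[[0,0,0],0,1],[[0,0,0],0,1],[[0,0,0],0,1],[[0,0,0],0,1]])

```text
time_s: 10.95
tcp_pos: [562.7, -94.1, 46.6]
orientation: [-0.424, 0.424, -0.566, 0.566]
wrist_force: [-0.8, -0.1, -0.9]
finger_gap: 23.6
```

```bash
cat > fol.py <<'E'
from h import *
O=np.array([567.23,-74.28,0]);A=np.radians(74.64);DX=np.array([np.cos(A),np.sin(A),0]);DY=np.array([-DX[1],DX[0],0])
def blue(im,s,R,c,z=47.5,ret=False):
    hsv=cv2.cvtColor(im,cv2.COLOR_RGB2HSV)
    m=cv2.inRange(hsv,(105,120,150),(125,255,255)); q=np.zeros_like(m); q[60:200,260:380]=m[60:200,260:380]
    ys,xs=np.nonzero(q)
    cols=[x for x in range(xs.min()+8,xs.max()-8)]
    top=np.mean([ys[xs==x].min()-.5 for x in cols]); bot=np.mean([ys[xs==x].max()+.5 for x in cols]); u=xs.mean()
    p=ray('wrist',[[u,top],[u,bot],[u,ys.mean()]],z,c)-O
    t=np.array(s['tcp_pos'])-O
    return p@DX,p@DY,t@DX,t@DY,(top,bot,u)
def go(tag):
    rep(); s,R=tool(); c=get_calibration('wrist'); im=snap('wrist',tag+'.png')
    bx,by,tx,ty,px=blue(im,s,R,c); F=np.array(s['wrist_force'])
    print('follower back,front,centroid dock x',bx.round(2),'y',by.round(2),'tcp dock',round(tx,2),round(ty,2),'F dock x,y,z',(F@DX).round(2),(F@DY).round(2),F[2].round(2),'px',np.round(px,1))
E
python3 - <<'E'
from fol import *
go('wrist8')
E
```

```text
t 10.95 tcp [562.66 -94.12  46.58] F [-0.78 -0.09 -0.86] gap 23.59
yaw toolx -106.23 yaw toolz -16.23 tooly [ 0.e+00 -1.e-04 -1.e+00]
follower back,front,centroid dock x [54.25 35.1  44.81] y [-0.39 -0.06 -0.23] tcp dock -20.34 -0.85 F dock x,y,z -0.3 0.73 -0.86 px [119.6 165.7 314.2]
```

Call:
servo_tool(plan=[[[-0.002,0,-0.0001],0,1],[[-0.002,0,-0.0001],0,1],[[-0.002,0,-0.0001],0,1],[[-0.002,0,0],0,1],[[0,0,0],0,1],[[0,0,0],0,1],[[0,0,0],0,1],[[0,0,0],0,1],[[0,0,0],0,1]])

```text
time_s: 11.9
tcp_pos: [564.7, -86.2, 46.6]
orientation: [-0.425, 0.424, -0.565, 0.566]
wrist_force: [-0.3, -3.0, -1.3]
finger_gap: 23.5
```

Run:
```python
from fol import *
go('wrist9')
for i in range(4):
    s,R=tool();c=get_calibration('wrist');im=get_image('wrist');F=np.array(s['wrist_force']);print((F@DX).round(2),(F@DY).round(2),F[2].round(2),blue(im,s,R,c)[0].round(2),np.round(s['tcp_pos'],2))
```

```text
t 11.9 tcp [564.71 -86.24  46.6 ] F [-0.35 -2.99 -1.35] gap 23.51
yaw toolx -106.22 yaw toolz -16.22 tooly [ 2.e-04 -0.e+00 -1.e+00]
follower back,front,centroid dock x [62.36 43.15 52.9 ] y [-0.37 -0.04 -0.21] tcp dock -12.2 -0.74 F dock x,y,z -2.98 -0.46 -1.35 px [119.6 165.9 314.3]
-2.43 -0.48 -0.52 [62.38 43.18 52.93] [564.69 -86.21  46.59]
-2.18 -0.62 -1.34 [62.41 43.2  52.95] [564.71 -86.19  46.6 ]
-2.98 -0.94 -1.44 [62.43 43.21 52.96] [564.7 -86.2  46.6]
-4.11 -0.32 -0.63 [62.46 43.24 52.99] [564.71 -86.16  46.59]
```

Run:
```python
from fol import *
s,R=tool();c=get_calibration('wrist')
im=np.load('pics/wrist7.png.npy'); t7=np.array([560.,-103.47,46.69]); d=t7-np.array(s['tcp_pos'])
c=dict(c); c['t']=c['t']-c['R']@d
s=dict(s); s['tcp_pos']=t7
print([np.round(v,2) for v in blue(im,s,R,c)])
for f in ('wrist7','wrist9'):
    im=np.load('pics/'+f+'.png.npy'); print([tuple(im[r,318]) for r in range(158,172)])
```

```text
[array([51.32, 31.95, 41.8 ]), array([-0.32,  0.01, -0.16]), np.float64(-30.06), np.float64(-0.76), array([102.53, 150.09, 313.9 ])]
[(np.uint8(174), np.uint8(169), np.uint8(169)), (np.uint8(169), np.uint8(164), np.uint8(164)), (np.uint8(164), np.uint8(159), np.uint8(159)), (np.uint8(163), np.uint8(158), np.uint8(158)), (np.uint8(162), np.uint8(157), np.uint8(157)), (np.uint8(157), np.uint8(153), np.uint8(153)), (np.uint8(141), np.uint8(135), np.uint8(132)), (np.uint8(123), np.uint8(107), np.uint8(93)), (np.uint8(123), np.uint8(97), np.uint8(63)), (np.uint8(136), np.uint8(104), np.uint8(60)), (np.uint8(114), np.uint8(90), np.uint8(61)), (np.uint8(80), np.uint8(68), np.uint8(62)), (np.uint8(81), np.uint8(71), np.uint8(67)), (np.uint8(126), np.uint8(103), np.uint8(74))]
[(np.uint8(53), np.uint8(101), np.uint8(206)), (np.uint8(53), np.uint8(101), np.uint8(206)), (np.uint8(53), np.uint8(100), np.uint8(206)), (np.uint8(53), np.uint8(100), np.uint8(205)), (np.uint8(53), np.uint8(100), np.uint8(205)), (np.uint8(53), np.uint8(99), np.uint8(203)), (np.uint8(52), np.uint8(96), np.uint8(198)), (np.uint8(57), np.uint8(90), np.uint8(179)), (np.uint8(89), np.uint8(90), np.uint8(136)), (np.uint8(126), np.uint8(102), np.uint8(90)), (np.uint8(113), np.uint8(90), np.uint8(67)), (np.uint8(79), np.uint8(68), np.uint8(64)), (np.uint8(80), np.uint8(71), np.uint8(69)), (np.uint8(125), np.uint8(102), np.uint8(76))]
```

Call:
servo_tool(plan=[[[-0.001,0,0],0,1],[[-0.001,0,0],0,1],[[-0.0006,0,0],0,1],[[0,0,0],0,1],[[0,0,0],0,1],[[0,0,0],0,1],[[0,0,0],0,1],[[0,0,0],0,1]])

```text
time_s: 12.95
tcp_pos: [565.4, -83.7, 46.6]
orientation: [-0.425, 0.424, -0.565, 0.566]
wrist_force: [-0.1, -3.5, -0.8]
finger_gap: 23.9
```

Run:
```python
from fol import *
go('wrist10')
s,R=tool(); print(s['wrist_force'])
im=snap('scene','scene10.png'); cv2.imwrite('pics/s10c.png',cv2.resize(im[180:290,230:380,::-1],None,fx=5,fy=5,interpolation=cv2.INTER_CUBIC))
```

```text
t 12.95 tcp [565.41 -83.65  46.6 ] F [-0.13 -3.54 -0.84] gap 23.89
yaw toolx -106.21 yaw toolz -16.21 tooly [ 2.e-04  0.e+00 -1.e+00]
follower back,front,centroid dock x [65.06 45.82 55.58] y [-0.4  -0.07 -0.24] tcp dock -9.52 -0.73 F dock x,y,z -3.45 -0.82 -0.84 px [119.6 165.9 314.4]
[-0.36636141 -3.78298959 -0.74823241]
```

View pics/s10c.png

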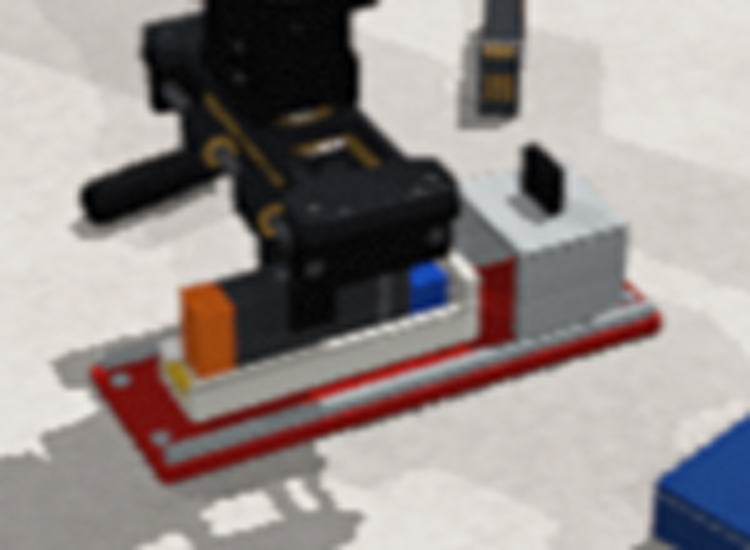

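The block is pushed back 13.8 mm, and the yellow lip at (178,378) in the crop now shows clear behind the orange tail. I'll lower slowly and watch the force.

Call:
servo_tool(plan=[[[0,0.001,0],0,1],[[0,0.001,0],0,1],[[0,0.001,0],0,1],[[0,0,0],0,1],[[0,0,0],0,1],[[0,0,0],0,1]])

```text
time_s: 13.65
tcp_pos: [565.3, -83.6, 43.5]
orientation: [0.424, -0.425, 0.566, -0.565]
wrist_force: [-0.5, -3.6, -1.0]
finger_gap: 23.9
```

Call:
servo_tool(plan=[[[0,0.001,0],0,1],[[0,0.001,0],0,1],[[0,0.001,0],0,1],[[0,0,0],0,1],[[0,0,0],0,1],[[0,0,0],0,1]])

```text
time_s: 14.25
tcp_pos: [565.3, -83.6, 40.5]
orientation: [0.424, -0.424, 0.566, -0.566]
wrist_force: [0.2, -4.1, -1.1]
finger_gap: 23.5
```

Call:
servo_tool(plan=[[[0,0.0005,0],0,1],[[0,0.0005,0],0,1],[[0,0,0],0,1],[[0,0,0],0,1],[[0,0,0],0,1]])

```text
time_s: 14.75
tcp_pos: [565.4, -83.6, 39.6]
orientation: [-0.425, 0.425, -0.565, 0.565]
wrist_force: [-1.0, -3.0, 0.2]
finger_gap: 24.0
```

Call:
servo_tool(plan=[[[0,0.0005,0],0,1],[[0,0,0],0,1],[[0,0,0],0,1],[[0,0,0],0,1]])

```text
time_s: 15.15
tcp_pos: [565.4, -83.6, 39.1]
orientation: [-0.425, 0.425, -0.565, 0.566]
wrist_force: [-1.3, -4.1, 0.3]
finger_gap: 23.8
```

Call:
servo_tool(plan=[[[0,0.0005,0],0,1],[[0,0,0],0,1],[[0,0,0],0,1],[[0,0,0],0,1]])

```text
time_s: 15.55
tcp_pos: [565.5, -83.6, 38.9]
orientation: [0.425, -0.424, 0.566, -0.565]
wrist_force: [-2.1, -3.3, 5.3]
finger_gap: 24.1
```

Call:
servo_tool(plan=[[[0,0.0004,0],0,1],[[0,0,0],0,1],[[0,0,0],0,1],[[0,0,0],0,1]])

```text
time_s: 15.95
tcp_pos: [565.5, -83.6, 38.9]
orientation: [0.425, -0.424, 0.566, -0.565]
wrist_force: [-4.1, -2.9, 7.1]
finger_gap: 23.7
```

It bottomed out at TCP z 38.9, exactly as expected for the floor. I'll ease it back towards the lip and release.

Call:
servo_tool(plan=[[[0.0004,-0.0003,0],0,1],[[0.0004,0,0],0,1],[[0.0004,0,0],0,1],[[0.0003,0,0],0,1],[[0,0,0],0,1],[[0,0,0],0,1]])

```text
time_s: 16.55
tcp_pos: [565.5, -83.6, 38.9]
orientation: [0.425, -0.424, 0.566, -0.565]
wrist_force: [-1.7, -0.5, 5.1]
finger_gap: 23.7
```

Run:
```python
from fol import *
go('wrist11')
```

```text
t 16.55 tcp [565.47 -83.62  38.87] F [-1.69 -0.49  5.08] gap 23.7
yaw toolx -106.17 yaw toolz -16.17 tooly [ 8.0e-04  1.8e-03 -1.0e+00]
follower back,front,centroid dock x [65.11 45.7  55.61] y [-0.53 -0.22 -0.38] tcp dock -9.47 -0.78 F dock x,y,z -0.92 1.5 5.08 px [118.3 167.4 314.6]
```

Call:
servo_tool(plan=[[[0,-0.0005,0],0,1],[[0,0,0],0,0.2],[[0,0,0],0,0.0],[[0,0,0],0,0.0],[[0,0,0],0,0.0],[[0,0,0],0,0.0]])

```text
time_s: 17.2
tcp_pos: [564.9, -84.8, 38.8]
orientation: [0.425, -0.425, 0.566, -0.565]
wrist_force: [0.8, 0.3, -0.1]
finger_gap: 42.8
```

Run:
```python
from fol import *
go('wrist12')
im=snap('scene','scene12.png'); cv2.imwrite('pics/s12c.png',cv2.resize(im[180:290,230:380,::-1],None,fx=5,fy=5,interpolation=cv2.INTER_CUBIC))
```

```text
t 17.2 tcp [564.94 -84.78  38.84] F [ 0.76  0.29 -0.06] gap 42.84
yaw toolx -106.2 yaw toolz -16.2 tooly [-1.e-04  3.e-04 -1.e+00]
follower back,front,centroid dock x [63.39 44.05 53.93] y [-0.42 -0.11 -0.27] tcp dock -10.73 -0.58 F dock x,y,z 0.48 -0.66 -0.06 px [119.5 168.3 314.7]
```

View pics/s12c.png

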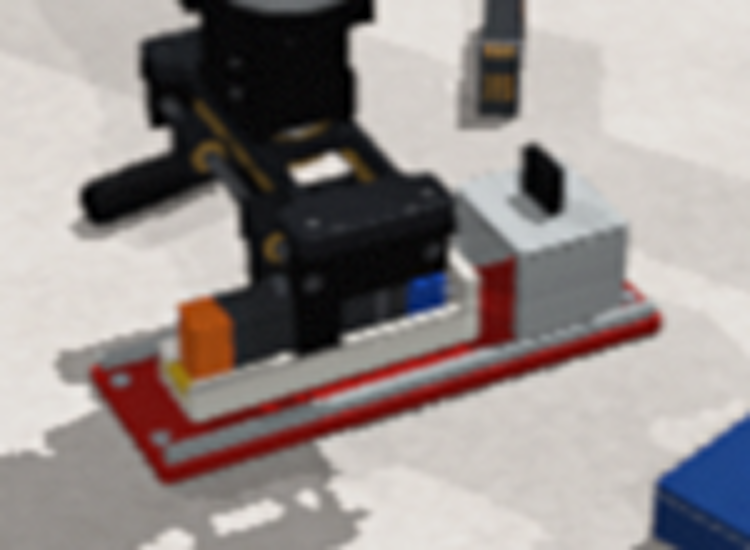

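View pics/wrist12.png

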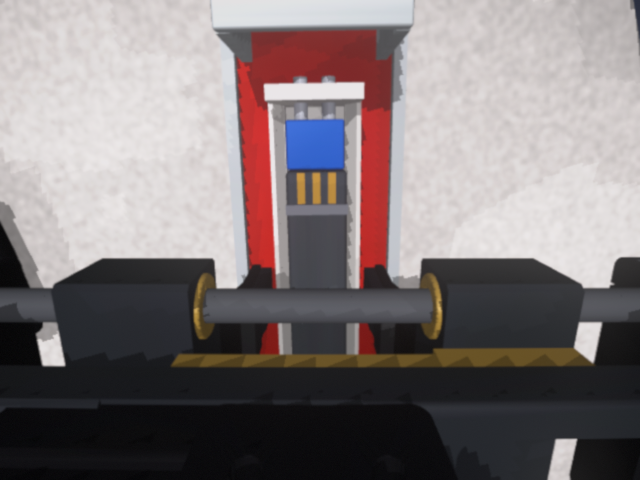

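The wrist view shows the contacts at (316,188) hard against the blue block at (315,145). The block is now 12.07 mm back, so the tail sits on the lip. Next I'll rise, close the fingers, and press gently near both ends to confirm it is flat.

Call:
servo_tool(plan=[[[0,-0.01,0],0,0],[[0,-0.015,0],0,0],[[0,-0.01,0],0,0],[[0.015,0,0],0,1],[[0.015,0,0],0,1],[[0,0,0],0,1],[[0,0,0],0,1],[[0,0,0],0,1],[[0,0.004,0],0,1],[[0,0.003,0],0,1],[[0,0.003,0],0,1],[[0,0,0],0,1],[[0,0,0],0,1],[[0,0,0],0,1]])

```text
time_s: 18.7
tcp_pos: [556.7, -113.9, 64.1]
orientation: [-0.425, 0.424, -0.565, 0.566]
wrist_force: [-0.7, 0.9, -0.1]
finger_gap: 0.8
```

Call:
servo_tool(plan=[[[0,0.002,0],0,1],[[0,0.001,0],0,1],[[0,0.001,0],0,1],[[0,0,0],0,1],[[0,0,0],0,1]])

```text
time_s: 19.2
tcp_pos: [556.6, -113.8, 59.9]
orientation: [0.425, -0.424, 0.566, -0.565]
wrist_force: [0.3, 0.2, -0.6]
finger_gap: 0.6
```

Call:
servo_tool(plan=[[[0,0.001,0],0,1],[[0,0.0005,0],0,1],[[0,0,0],0,1],[[0,0,0],0,1]])

```text
time_s: 19.6
tcp_pos: [556.6, -113.8, 58.5]
orientation: [-0.425, 0.424, -0.565, 0.565]
wrist_force: [1.1, 0.0, 0.8]
finger_gap: 0.1
```

Call:
servo_tool(plan=[[[0,0.0005,0],0,1],[[0,0.0003,0],0,1],[[0,0,0],0,1],[[0,0,0],0,1]])

```text
time_s: 20.0
tcp_pos: [556.7, -113.9, 58.4]
orientation: [0.425, -0.424, 0.566, -0.565]
wrist_force: [-2.4, 1.0, 7.0]
finger_gap: 0.4
```

Call:
servo_tool(plan=[[[0,-0.003,0],0,1],[[0,-0.003,0],0,1],[[-0.02,0,0],0,1],[[-0.02,0,0],0,1],[[-0.02,0,0],0,1],[[0,0,0],0,1],[[0,0.003,0],0,1],[[0,0.0015,0],0,1],[[0,0,0],0,1],[[0,0,0],0,1],[[0,0,0],0,1]])

```text
time_s: 21.1
tcp_pos: [573.3, -56.9, 59.2]
orientation: [-0.424, 0.424, -0.566, 0.566]
wrist_force: [-0.1, -0.0, 0.4]
finger_gap: 0.4
```

Call:
servo_tool(plan=[[[0,0.0008,0],0,1],[[0,0.0005,0],0,1],[[0,0,0],0,1],[[0,0,0],0,1]])

```text
time_s: 21.5
tcp_pos: [573.5, -56.5, 58.4]
orientation: [-0.425, 0.424, -0.565, 0.566]
wrist_force: [-0.5, -0.6, 5.5]
finger_gap: 0.4
```

Both ends touch at the same height (58.4), so the battery is level and on the floor. Now the rail.

Call:
servo_tool(plan=[[[0,-0.01,0],0,1],[[0,-0.02,0],0,1],[[0,-0.025,0],0,1],[[0,0,0],-1.1,0.0],[[0,0,0],0,-0.4],[[0,0,0],0,-0.4],[[0,0,0],0,-0.4]])

```text
time_s: 22.2
tcp_pos: [572.5, -56.1, 111.8]
orientation: [0.429, -0.43, 0.562, -0.561]
wrist_force: [-0.5, 0.1, -1.0]
finger_gap: 24.3
```

Run:
```python
from fol import *
k=O+121*DX+0.3*DY; k[2]=112; rep(k,-105.0)
s,R=tool();c=get_calibration('wrist');im=snap('wrist','wrist13.png'); print(proj('wrist',[k*[1,1,0]+[0,0,92]],c))
```

```text
t 22.2 tcp [572.55 -56.07 111.8 ] F [-0.52  0.14 -0.99] gap 24.25
yaw toolx -105.11 yaw toolz -15.11 tooly [-1.9e-03 -1.0e-04 -1.0e+00]
turn about tool y deg (tool y down => negate) -0.10858851762594668
shift tool mm [-102.03   -0.25   -0.16]
[[317.54685941  60.10182556]]
```

View pics/wrist13.png

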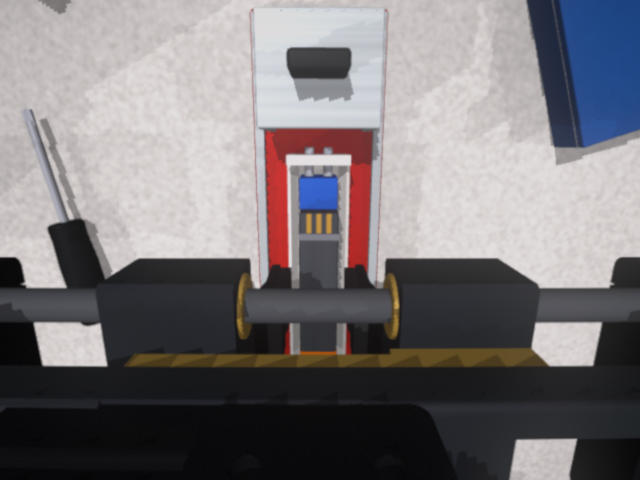

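Call:
servo_tool(plan=[[[-0.02,0,0.0004],0,-0.4],[[-0.03,0,0],0,-0.4],[[-0.03,0,0],0,-0.4],[[-0.022,0,0],0,-0.4],[[0,0,0],0,-0.4],[[0,0,0],0,-0.4],[[0,0,0],0,-0.4]])

```text
time_s: 22.95
tcp_pos: [599.9, 40.2, 112.6]
orientation: [-0.429, 0.43, -0.562, 0.562]
wrist_force: [0.3, 0.0, -0.1]
finger_gap: 61.0
```

Run:
```python
from fol import *
k=O+121*DX+0.3*DY; k[2]=112; rep(k,-105.0)
s,R=tool();c=get_calibration('wrist');im=snap('wrist','wrist14.png'); print(proj('wrist',[k*[1,1,0]+[0,0,92]],c))
```

```text
t 22.95 tcp [599.88  40.18 112.55] F [ 0.29  0.02 -0.14] gap 60.97
yaw toolx -105.23 yaw toolz -15.23 tooly [-7.0e-04 -1.1e-03 -1.0e+00]
turn about tool y deg (tool y down => negate) -0.22509328358634662
shift tool mm [-1.99  0.55 -1.46]
[[314.98589042 266.70785805]]
```

View pics/wrist14.png

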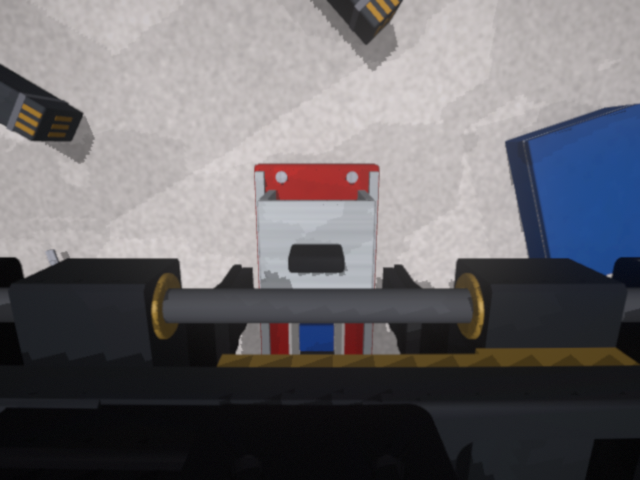

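Call:
servo_tool(plan=[[[-0.002,0.01,0],0,-0.4],[[0,0.012,0],0,-0.4],[[0,0.01,0],0,-0.4],[[0,0.005,0],0,-0.4],[[0,0,0],0,-0.4],[[0,0,0],0,1],[[0,0,0],0,1],[[0,0,0],0,1],[[0,0,0],0,1],[[0,0,0],0,1],[[0,0,0],0,1]], newtons=20)

```text
time_s: 24.1
tcp_pos: [600.3, 44.3, 76.1]
orientation: [0.43, -0.43, 0.562, -0.561]
wrist_force: [-2.5, 0.1, 2.2]
finger_gap: 29.5
```

Call:
servo_tool(plan=[[[0.003,0,0],0,1],[[0.006,0,0],0,1],[[0.006,0,0],0,1],[[0.005,0,0],0,1],[[0,0,0],0,1],[[0,0,0],0,1],[[0,0,0],0,1]])

```text
time_s: 24.8
tcp_pos: [594.6, 23.6, 76.1]
orientation: [0.429, -0.43, 0.562, -0.561]
wrist_force: [-4.3, 1.4, 5.6]
finger_gap: 29.5
```

Run:
```python
from fol import *
rep(); s,R=tool(); p=np.array(s['tcp_pos'])-O; print(p@DX,p@DY,np.array(s['wrist_force'])@DX,np.array(s['wrist_force'])@DY)
```

```text
t 24.8 tcp [594.62  23.59  76.06] F [-4.32  1.45  5.57] gap 29.52
yaw toolx -105.15 yaw toolz -15.15 tooly [-1.8e-03 -5.0e-04 -1.0e+00]
101.62831084185467 -0.4884145873846377 0.2497577603579749 4.550840750154187
```

Call:
servo_tool(plan=[[[0.003,-0.0004,-0.0004],0,1],[[0.006,0,-0.0002],0,1],[[0.006,0,0],0,1],[[0.006,0,0],0,1],[[0.006,0,0],0,1],[[0.006,0,0],0,1],[[0.004,0,0],0,1],[[0.003,0,0],0,1],[[0,0,0],0,1],[[0,0,0],0,1],[[0,0,0],0,1]])

```text
time_s: 25.9
tcp_pos: [584.2, -14.8, 76.1]
orientation: [-0.429, 0.43, -0.561, 0.562]
wrist_force: [-3.8, -0.3, 1.0]
finger_gap: 29.4
```

Run:
```python
from fol import *
rep(); s,R=tool(); p=np.array(s['tcp_pos'])-O; print(p@DX,p@DY,np.array(s['wrist_force'])@DX,np.array(s['wrist_force'])@DY)
```

```text
t 25.9 tcp [584.17 -14.81  76.14] F [-3.77 -0.27  1.03] gap 29.43
yaw toolx -105.14 yaw toolz -15.14 tooly [-9.0e-04 -1.4e-03 -1.0e+00]
61.83630415454152 -0.5834709998416027 -1.2540312687931685 3.5644671485768686
```

Call:
servo_tool(plan=[[[0.002,0,-0.0004],0,1],[[0.003,0,-0.0002],0,1],[[0.003,0,0],0,1],[[0,0,0],0,1],[[0,0,0],0,1],[[0,0,0],0,1]])

```text
time_s: 26.5
tcp_pos: [582.2, -21.8, 76.2]
orientation: [-0.43, 0.43, -0.561, 0.562]
wrist_force: [1.6, 0.7, -3.5]
finger_gap: 29.7
```

Call:
servo_tool(plan=[[[0.002,0,0],0,1],[[0,0,0],0,1],[[0,0,0],0,1],[[0,0,0],0,1]])

```text
time_s: 26.9
tcp_pos: [581.7, -23.4, 76.2]
orientation: [-0.43, 0.43, -0.561, 0.562]
wrist_force: [3.3, 1.3, -5.8]
finger_gap: 29.6
```

Call:
servo_tool(plan=[[[0.002,0,0],0,1],[[0,0,0],0,1],[[0,0,0],0,1],[[0,0,0],0,1]])

```text
time_s: 27.3
tcp_pos: [581.2, -25.3, 76.2]
orientation: [-0.43, 0.43, -0.561, 0.562]
wrist_force: [4.5, 0.9, -6.7]
finger_gap: 29.6
```

Call:
servo_tool(plan=[[[0.001,0.0004,0.0003],0,1],[[0.001,0,0.0002],0,1],[[0,0,0],0,1],[[0,0,0],0,1],[[0,0,0],0,1]])

```text
time_s: 27.8
tcp_pos: [581.2, -25.3, 76.2]
orientation: [0.431, -0.43, 0.562, -0.561]
wrist_force: [2.7, 4.1, -3.8]
finger_gap: 29.7
```

Call:
servo_tool(plan=[[[0.001,0.0002,0],0,1],[[0.001,0,0],0,1],[[0,0,0],0,1],[[0,0,0],0,1],[[0,0,0],0,1]])

```text
time_s: 28.3
tcp_pos: [581.2, -25.4, 76.2]
orientation: [0.432, -0.429, 0.562, -0.56]
wrist_force: [4.6, 8.1, -3.2]
finger_gap: 29.4
```

Call:
servo_tool(plan=[[[0.001,0.0002,0],0,1],[[0.001,0,0],0,1],[[0,0,0],0,1],[[0,0,0],0,1],[[0,0,0],0,1]])

```text
time_s: 28.8
tcp_pos: [581.2, -25.4, 76.3]
orientation: [0.433, -0.429, 0.562, -0.559]
wrist_force: [4.7, 10.5, -4.4]
finger_gap: 29.8
```

It stopped dead at a 72.3 mm pull, with the force ramping to 10.5 N: the hard stop. I'll ease off, release and rise.

Call:
servo_tool(plan=[[[-0.002,0,0],0,1],[[-0.0025,0,0],0,1],[[0,0,0],0,1],[[0,0,0],0,0.0],[[0,0,0],0,-0.4],[[0,0,0],0,-0.4],[[0,0,0],0,-0.4],[[0,-0.01,0],0,-0.4],[[0,-0.025,0],0,-0.4],[[0,-0.03,0],0,-0.4],[[0,-0.03,0],0,-0.4],[[0,0,0],0,-0.4],[[0,0,0],0,-0.4]])

```text
time_s: 30.1
tcp_pos: [581.4, -26.9, 171.6]
orientation: [-0.43, 0.429, -0.561, 0.562]
wrist_force: [-0.5, -0.1, 0.3]
finger_gap: 60.8
```

Run:
```python
from fol import *
rep()
im=snap('wrist','wrist15.png');im=snap('scene','scene15.png'); cv2.imwrite('pics/s15c.png',cv2.resize(im[180:290,230:380,::-1],None,fx=5,fy=5,interpolation=cv2.INTER_CUBIC))
im=snap('top','top15.png'); cv2.imwrite('pics/t15c.png',cv2.resize(im[190:310,240:400,::-1],None,fx=5,fy=5,interpolation=cv2.INTER_CUBIC))
```

```text
t 30.1 tcp [581.44 -26.9  171.61] F [-0.52 -0.12  0.32] gap 60.81
yaw toolx -105.12 yaw toolz -15.12 tooly [ 1.9e-03  4.0e-04 -1.0e+00]
```

View pics/s15c.png

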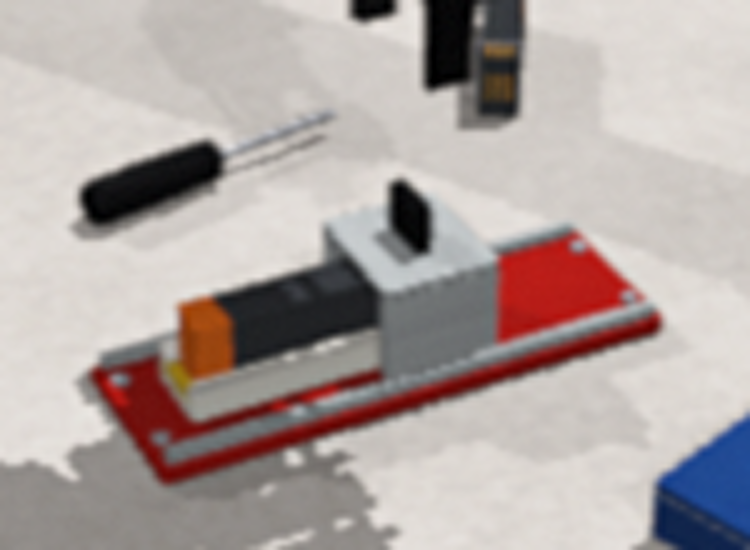

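View pics/t15c.png

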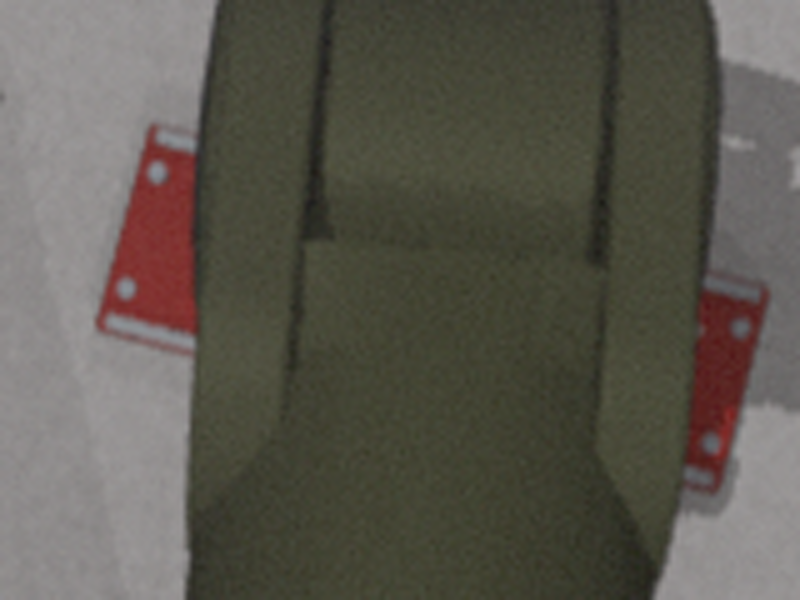

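View pics/wrist15.png

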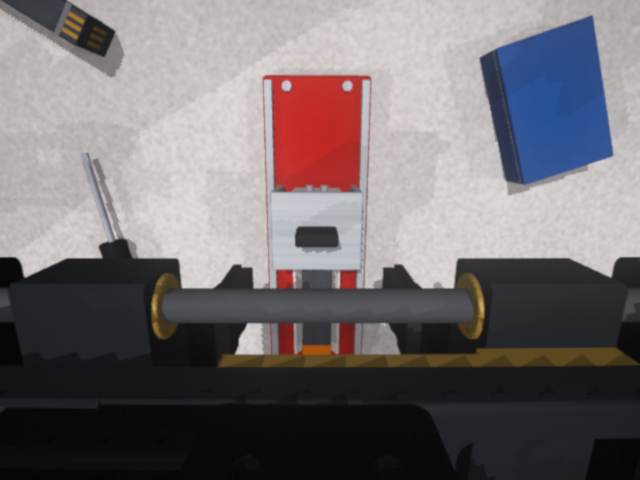

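Call:
servo_tool(plan=[[[0,-0.03,0],0,-0.4],[[-0.03,-0.02,0],0,-0.4],[[-0.04,0,0],0,-0.4],[[-0.04,0,0],0,-0.4],[[-0.04,0,0],0,-0.4],[[-0.04,0,0],0,-0.4],[[-0.03,0,0],0,-0.4],[[-0.03,0,0],0,-0.4],[[0,0,0],0,-0.4],[[0,0,0],0,-0.4]])

```text
time_s: 31.25
tcp_pos: [645.4, 215.1, 218.6]
orientation: [0.429, -0.431, 0.561, -0.561]
wrist_force: [0.7, 0.1, 0.4]
finger_gap: 60.8
```

Run:
```python
from fol import *
rep()
im=snap('top','top16.png'); cv2.imwrite('pics/t16c.png',cv2.resize(im[190:310,240:400,::-1],None,fx=5,fy=5,interpolation=cv2.INTER_CUBIC))
a=np.load('pics/top0.png.npy').astype(int); h0=cv2.cvtColor(a.astype(np.uint8),cv2.COLOR_RGB2HSV);h1=cv2.cvtColor(im,cv2.COLOR_RGB2HSV)
for nm,lo,hi,(r0,r1,c0,c1) in (('carton',(105,120,40),(125,255,255),(120,180,260,340)),('bin',(5,150,60),(18,255,255),(190,270,455,550)),('driver',(0,0,0),(180,255,55),(325,355,300,350))):
    for h in (h0,h1):
        m=cv2.inRange(h,lo,hi)[r0:r1,c0:c1]; ys,xs=np.nonzero(m); print(nm,len(xs),xs.mean()+c0 if len(xs) else 0,ys.mean()+r0 if len(xs) else 0)
```

```text
t 31.25 tcp [645.41 215.05 218.59] F [0.65 0.14 0.41] gap 60.82
yaw toolx -105.02 yaw toolz -15.02 tooly [-0.0026 -0.0018 -1.    ]
carton 1642 298.02070645554204 148.5444579780755
carton 1667 297.84223155368926 149.0131973605279
bin 2180 501.9876146788991 232.74954128440368
bin 2033 502.17363502213476 232.94589276930645
driver 437 326.23112128146454 340.45995423340963
driver 420 326.3857142857143 340.48333333333335
```

View pics/t16c.png

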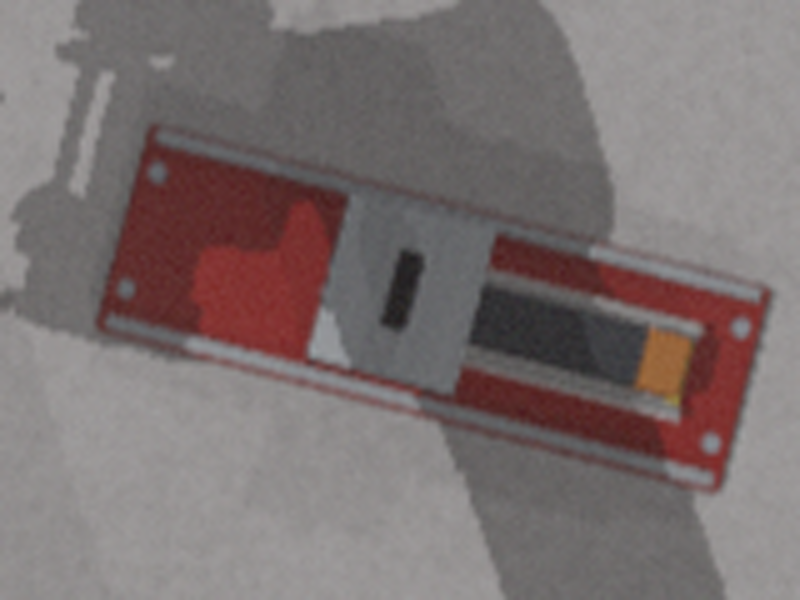

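The rail is over the contact end, with its knob at (403,290), and the tail is behind the lip. The bystanders haven't moved beyond the shadow effects. Last, I'll check the knob position and hand in.

Run:
```python
from fol import *
for uv in ([[403,290]],):
    p=ray('top',np.array(uv)/5+[240,190]-.4,92)-O; print('knob dock',p@DX,p@DY)
print(close_job())
```

```text
knob dock [49.93249223] [0.63135915]
the job is handed in; nothing more can be done
None
```

I seated the battery in the dock and closed the rail over it. I handed the job in at about 31 s, with the gripper open and the arm clear of everything.

I took the battery farthest to the robot's left, at top-view pixel (168,273), and aligned it over the channel with the wrist camera. I slid it in above the lip and pushed the blue block back 13.8 mm. Then I lowered it to the floor, pressed at up to about 8 N, and released it. I pinched the knob and pulled the rail 72 mm to its hard stop.

Last checks:
- **Seating:** after release the block stayed back 12.07 mm, which matches the tail resting against the lip. The battery bottomed at the expected floor height. A touch near each end read 58.4 mm, against 58.0 mm expected, so it lies level.
- **Rail:** it stopped dead while the force rose to about 10 N. The top view puts the knob about 1 mm from where the pull distance says it should be, which is within the top view's accuracy.
- **Bystanders:** the carton, bin and screwdriver are in the same place to within half a pixel (about 1 mm).
- **Disagreement:** easing the battery back 1.5 mm before release had no effect because floor friction held it. It slid those last 1.7 mm to the lip when the fingers opened.

Nothing failed. The forces I quote are from the end of each move, so any brief peak in between was not recorded.

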